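# Put the tea away in its twist-lock canister

## Task

Put the small red canister upright into the white lower canister half that is fixed in the oak block. Then set the white upper half over it so that its two gaps (under the brass dots) pass over the brass lugs and it sits fully down, and turn it clockwise, seen from above, until it is locked against its stop. Leave the canister closed, do not tip either part over and do not disturb the mugs and the honey jar.

Things in the scene. Friction and masses are not known exactly. Their poses are not given: they have to be found in the camera images.
- lower_half: Lower half, fixed. Origin: centre of the underside of its oak block (150 x 116 x 20 mm, long along its x), on the worktop; z up is the canister's axis. In it a steel cup, open above: floor at z = 24 mm, bore 79 mm (72 mm at the mouth), rim at z = 85 mm. Round it a white collar, 114 mm wide, with a flat top (shoulder) at z = 55 mm. A half turn makes no difference.
- lug (a point): Outer end of one of two brass lugs on the cup's steel neck, on the lower half's +x side (the other at -x), 51 mm from the axis, 68.5 mm above the worktop; lugs are 14 mm wide and 7 mm high (z = 65 to 72 mm). The neck, from shoulder to rim, is 87 mm wide outside, its top 15 mm tapering to 80 mm. Brass strips in the block show the same directions.
- upper_half: Upper half, loose, about 0.35 kg: white hollow shell, open below, 114 mm wide, 91 mm high without handle, standing on its open rim. Origin: centre of the rim's underside; z up the axis. Inside 106 mm wide, 86 mm deep. A lip inside the rim, 92 mm inner width, 8 mm high, fits round the neck with 2.5 mm play a side and has two gaps. When closed, its origin is 55 mm above the worktop.
- handle (a point): Centre of the oak handle bar on the upper half's flat top, on its axis, 107 mm above its rim; axes as the upper half's. The bar lies along x: 70 mm long, 18 mm thick (y), from 95 to 119 mm above the rim. Take it from above, fingers closing along y. Locked, the bar lies along the lower half's x axis: the block's long sides, in line with the lugs.
- gap (a point): Bottom middle of one of the lip's two gaps, 50 mm from the axis at -1.05 rad (clockwise) from the upper half's +x; the other opposite. Each is 0.6 rad wide, below a brass dot on the outside and one on the top. The upper half goes fully down only with gaps over lugs: its yaw = lower half's yaw + 1.05 rad (+- 0.12; or pi more). Else the lip rests on the lugs, 17 mm too high.
- shoulder (a point): Centre of the lower half's shoulder, 55 mm above the worktop, on the axis; the upper half rests here. Fully down, its lip is 2 mm below the lugs and it turns easily, clockwise from above, by 1.05 rad to the locked place; a hard stop is about 0.04 rad beyond. Anticlockwise it is blocked after 0.15 rad. After 0.3 rad of turning it can no longer be lifted off.
- inner_canister: Small closed inner canister, one solid loose piece, about 0.2 kg, upright: red body 60 mm wide, steel lid with its top at z = 84 mm, on it a round oak knob 24 mm wide from z = 84 to 107 mm. Origin: centre of the underside; z up. In the cup it has 9 mm play a side (6 at the mouth); standing on the cup's floor its knob ends 131 mm above the worktop.
- mug_cream: Cream mug, 63x88x50 mm, loose, behind the work. Origin: centre of the underside. Leave alone.
- mug_blue: Blue mug, 59x83x55 mm, loose, behind the work. Origin: centre of the underside. Leave alone.
- honey_jar: Honey jar with black cap, 57 mm wide, 85 mm high, loose, behind the work. Origin: centre of the underside. Leave alone.

How it is judged:
On the way, in this order (a step that is already met when the one before it is completed fails the run):
1. the red canister stands upright on the floor of the lower half (horizontal distance between inner_canister and lower_half below 0.014 m and z of inner_canister in the frame of lower_half between 0.019 and 0.029 m and angle between inner_canister's own z axis and vertical below 0.1 rad and linear speed of inner_canister below 0.03 m/s), for 0.2 s.
2. the upper half is fully down on the shoulder over it, not yet turned (horizontal distance between inner_canister and lower_half below 0.014 m and z of inner_canister in the frame of lower_half between 0.019 and 0.029 m and angle between inner_canister's own z axis and vertical below 0.1 rad and horizontal distance between upper_half and lower_half below 0.005 m and z of upper_half in the frame of lower_half between 0.051 and 0.059 m and angle between upper_half's own z axis and vertical below 0.07 rad and angle between the x axis of upper_half and the x axis of lower_half, either way round above 0.7 rad), for 0.1 s.
At the end, for the whole second after the job is handed in: Red canister on the lower half's floor: axis within 14 mm, underside 24 +- 5 mm over the block's, upright within 0.1 rad. Upper half on the shoulder: axis within 5 mm, rim 55 +- 4 mm over the block's underside, tilt under 0.07 rad, handle within 0.18 rad of the lower half's x axis. Both at rest (horizontal distance between inner_canister and lower_half below 0.014 m and z of inner_canister in the frame of lower_half between 0.019 and 0.029 m and angle between inner_canister's own z axis and vertical below 0.1 rad and horizontal distance between upper_half and lower_half below 0.005 m and z of upper_half in the frame of lower_half between 0.051 and 0.059 m and angle between upper_half's own z axis and vertical below 0.07 rad and linear speed of each of upper_half, inner_canister below 0.02 m/s and angle between the x axis of upper_half and the x axis of lower_half, either way round below 0.18 rad); the robot touches nothing.
It fails at once if a mug or the honey jar is moved more than 30 mm or tipped (distance of any of mug_cream, mug_blue, honey_jar from where it was at the start of the episode above 0.03 m or angle between any of mug_cream, mug_blue, honey_jar's own z axis and vertical above 0.4 rad).
It fails at once if the red canister is tipped over (angle between inner_canister's own z axis and vertical above 0.9 rad).
It fails at once if the upper half is tipped over (angle between upper_half's own z axis and vertical above 0.9 rad).
It also fails if it takes over 64 s, if anything falls off the work surface, if the arm or the gripper's body presses on something with over 40 N, if the wrist force passes 120 N, or if a joint passes its speed limit or range.

## Robot

A 6-joint arm with a two-finger parallel gripper is mounted at the origin on a cart in front of the work surface, level with it; the furniture and walls round the work are solid. World frame = base frame: x ahead of the robot, y to its left, z up, the work surface at z = 0. Lengths are in m, angles in rad, forces in N, time in s.
With the tool pointing down it reaches from about 0.275 to 0.825 m from the base axis. Payload 4.9 kg.
Tool frame: the origin (TCP) lies at the very end of the fingers, on their centre line; the grasp point (between the pads) lies 19 mm behind it; z points along the fingers, y is the line along which they close (so a half turn about z gives the same grasp; the last joint's range is limited). The gripper opens to 85 mm and grips with 20 to 120 N. Pads are 22 mm wide; open, the fingers measure 114 mm over their backs; the gripper's body (76 mm by 85 mm) begins 54 mm behind the grasp point. The pads swing forward as they close: fully open they stand 13 mm farther back than shut.
Start: joints at [0.985, 0.326, -0.193, 1.052, 0, 1.437], TCP at [0.24, 0.495, 0.231] pointing down, gripper open.
Joint ranges: [-2.65, 2.65], [-0.97, 1.79], [-1.3, 1.35], [-1.93, 2.1], [-1.47, 1.37], [-3.14, 3.14]. Speed limits (rad/s): [2.57, 2.57, 3.14, 3.14, 3.14, 3.14].

## Interface

Orientations are given as a rotation vector (axis times angle).
In Python, from plant import env gives the robot as it stands.
- The arm moves only by the tool step_arm, never from a script. Its argument "targets" is a list that holds one entry, the list of rows, each a list of 5 numbers: the finger opening in m, from 0 to 0.0854, then the shift along the tool's x, y, z in m, then the turn about the tool's z in rad. A call has 1 to 10 rows; each row is the pose to reach, as a shift and turn from the pose commanded when the call began, along the tool's axes at that moment; what a row does not reach only later rows make up. A row lasts 1/12 s, in which the tool goes at most 41.7 mm and 7.16 degrees, less where a joint would pass 70% of its speed; a pose out of reach is approached as far as the arm can. A call with a gripper value outside its range is refused whole. The fingers move at their own pace and stop on an object; the grip force is fixed at half the most. Time passes only in rows, so rows that repeat a pose let the fingers close. It gives the time, the measured TCP pose, the force, the opening and the grip force at its end, in the units of the state.
- env.sense(): the state, without advancing time (a new reading comes with each control period).
- env.snapshot(name): name is "scene" or "side" or "wrist"; returns a dict with "pixels" (400x640x3 uint8, blue, green, red), "fx", "fy", "cx", "cy" (pixels), "k1" (the pictures are not rectified: a ray, as slopes to the right and down, at radius r is drawn at 1 + k1 r^2 times it, then the intrinsics apply), "position" and "orientation" of the camera in the world; the wrist camera has in their place "mount" (4x4, takes a point from camera to tool coordinates, whose origin is the TCP and whose axes are the flange's). Camera axes: x right, y up, looking along -z (the intrinsics and any distortion apply to the point x, -y, -z); pixel columns grow to the right and rows downward; lengths in m; the calibration is good to about 2 mm. A picture is of the moment at which its call begins: read the wrist's pose just before it. There is no depth.
- env.sign_off(): hands the job in; it is judged then, once.
The state is a dict: "time_s": time; "joint_positions": joint angles; "dq": joint speeds; "tau": joint torques, N m; "tool_pos": TCP position; "eef_rot": TCP orientation; "wrist_force": force on the tool from outside, world axes, zero at the start; "moment": the same for the moment, N m; "finger_gap": finger opening in m; "grip_force": force on a finger pad.
Only numpy, scipy, OpenCV 4.12 (cv2) and the standard library are available. Lean on these libraries where they do the work, as an engineer would, in place of code of your own. Each camera call takes 0.05 s, during which the arm holds its last target. There are 200 camera calls.

## Working session

There is one attempt and no reset: what is moved stays moved. The work goes in short steps, Python scripts to look and compute and a tool call to move; the robot and the scene stay as the last step left them, time stands still between calls to the robot, and variables do not carry over. Pictures are saved under pics/ and viewed, at most 11 in all, crops included, and the job is handed in when it is done.

Besides the shell and the picture viewer there is one more tool, called after ">>>" by a JSON object that holds its "op" and its "data", one argument or row to a line. step_arm: Moves the arm, as the interface text tells. Its arguments: {"type":"object","properties":{"targets":{"type":"array","items":{"type":"array","items":{"type":"array","items":{"type":"number"}}}}},"required":["targets"]}

```bash
ls; mkdir -p pics; cat > h.py <<'E'
import numpy as np, cv2, pickle
from scipy.spatial.transform import Rotation as R
from plant import env
def snap(name,fn):
    st=env.sense(); s=env.snapshot(name); s=dict(s); s['st']=st; s['name']=name
    cv2.imwrite(f'pics/{fn}.png',np.ascontiguousarray(s['pixels'])); pickle.dump(s,open(f'pics/{fn}.pkl','wb')); return s
def load(fn): return pickle.load(open(f'pics/{fn}.pkl','rb'))
def campose(s):
    if 'mount' in s:
        T=np.eye(4);T[:3,:3]=R.from_rotvec(s['st']['eef_rot']).as_matrix();T[:3,3]=s['st']['tool_pos'];T=T@np.array(s['mount']); return T[:3,3],T[:3,:3]
    o=np.array(s['orientation'],float)
    return np.array(s['position']),(o if o.shape==(3,3) else R.from_rotvec(o).as_matrix() if o.size==3 else R.from_quat(o).as_matrix())
def ray(s,u,v):
    a=np.array([(u-s['cx'])/s['fx'],(v-s['cy'])/s['fy']]);b=a.copy()
    for _ in range(30): b=a/(1+s['k1']*(b@b))
    c,M=campose(s); return c,M@np.array([b[0],-b[1],-1])
def atz(s,u,v,z):
    c,d=ray(s,u,v); return c+d*(z-c[2])/d[2]
def proj(s,P):
    c,M=campose(s);q=(np.atleast_2d(P)-c)@M;b=np.c_[q[:,0]/-q[:,2],-q[:,1]/-q[:,2]]
    b=b*(1+s['k1']*(b**2).sum(1))[:,None]; return b*[s['fx'],s['fy']]+[s['cx'],s['cy']]
E
python3 - <<'E'
from h import *
for n in ('scene','side','wrist'):
    s=snap(n,n+'0'); print({k:v for k,v in s.items() if k!='pixels'} if n=='scene' else (s.get('orientation'),s.get('position'),s.get('mount')))
    c,M=campose(s);print(c,M[:,2])
E
```

```text
pics
{'fx': 487.11321864018805, 'fy': 487.11321864018805, 'cx': 322.1128200759415, 'cy': 210.1633968988705, 'k1': -0.0681410935694086, 'position': array([-0.16937579, -0.53688899,  0.79618862]), 'orientation': array([ 0.87245275, -0.44891119, -0.83320574]), 'st': {'time_s': 0.0, 'joint_positions': array([ 9.84792554e-01,  3.26908850e-01, -1.93597445e-01,  1.05200899e+00,
        7.53311042e-06,  1.43659256e+00]), 'dq': array([ 1.35323822e-03,  2.01931294e-03,  2.01566844e-04, -1.29543102e-03,
       -6.30083330e-04, -2.40373631e-05]), 'tau': array([ 8.79795389e-04, -4.43400335e+01,  2.62439901e+01,  1.54447200e-02,
       -3.69933005e-04, -2.64467155e-05]), 'tool_pos': array([0.2397823 , 0.49432351, 0.23051577]), 'eef_rot': array([-7.03527739e-01, -3.06117576e+00,  2.52228672e-03]), 'wrist_force': array([ 0.63244249, -0.55595532,  0.27797549]), 'moment': array([-0.02484807, -0.01544623, -0.01680289]), 'grip_force': 0.0, 'finger_gap': 0.08547006986868032}, 'name': 'scene'}
[-0.16937579 -0.53688899  0.79618862] [-0.65078794 -0.48813214  0.58155143]
(array([0.03655881, 1.63570197, 2.66457834]), array([0.62549559, 1.25400833, 0.68386997]), None)
[0.62549559 1.25400833 0.68386997] [0.0276681  0.89136647 0.45243816]
(None, None, array([[-1.31962108e-04,  9.46241158e-01,  3.23461981e-01,
         8.33015506e-02],
       [ 9.99999883e-01,  2.75507949e-04, -3.97990725e-04,
         8.15682325e-05],
       [-4.65711551e-04,  3.23461890e-01, -9.46241084e-01,
        -1.41957956e-01],
       [ 0.00000000e+00,  0.00000000e+00,  0.00000000e+00,
         1.00000000e+00]]))
[0.16505058 0.53101852 0.37255142] [-0.29039268  0.14209112  0.94629922]
```

View pics/scene0.png

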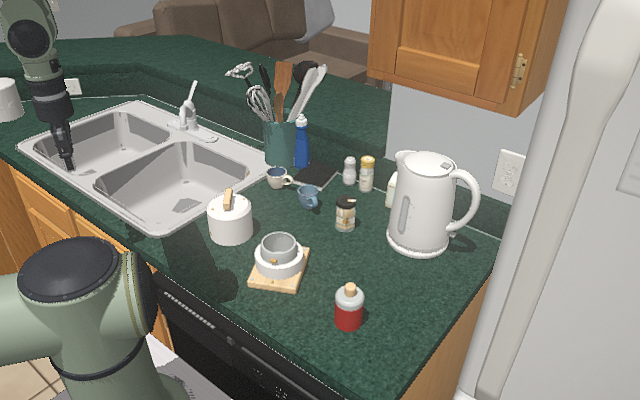

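View pics/side0.png

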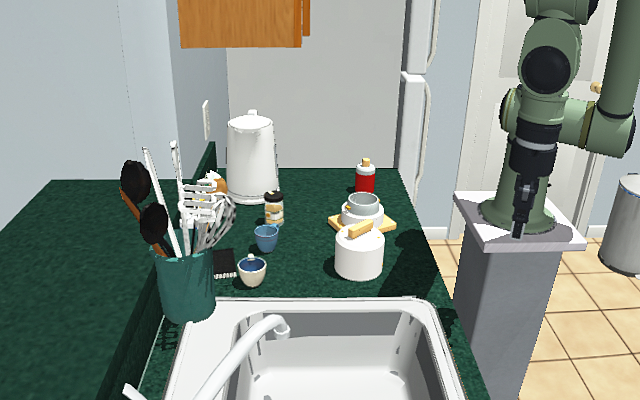

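The scene view shows the red canister at (349,310) with its knob top at (350,287), the lower half's cup rim at (278,242), and the upper half at (230,218) with its handle at (229,197). The side view shows the same three at (366,162), (363,200) and (361,228).

```bash
python3 - <<'E'
from h import *
a=load('scene0');b=load('side0')
for n,z,p,q in (('knob',.107,(350,286.5),(366,160)),('cup',.085,(278,245),(363,200)),('handle',.119,(229,190),(361,227)),('blockfloor',0.0,(279,277),None),('mugc',.05,(278,175),(253,262)),('mugb',.055,(308,192),(266,230)),('jar',.085,(346,203),(273,194))):
    print(n,atz(a,*p,z).round(3),atz(b,*q,z).round(3) if q else '')
for f,n,(x0,x1,y0,y1) in ((a,'a',(190,390,160,340)),(b,'b',(310,410,150,285))):
    pass
A=cv2.resize(a['pixels'][180:300,200:320],(480,480),interpolation=3);B=cv2.resize(b['pixels'][150:285,310:410],(320,432),interpolation=3)
im=np.zeros((480,800,3),np.uint8);im[:,:480]=A;im[:432,480:]=B[:, :320];cv2.imwrite('pics/crop0.png',im)
E
```

```text
knob [ 0.429 -0.162  0.107] [ 0.436 -0.143  0.107]
cup [0.455 0.055 0.085] [0.467 0.078 0.085]
handle [0.509 0.268 0.119] [0.495 0.278 0.119]
blockfloor [ 0.443  0.045 -0.   ] 
mugc [0.724 0.297 0.05 ] [0.736 0.314 0.05 ]
mugb [0.704 0.168 0.055] [0.716 0.181 0.055]
jar [0.69  0.032 0.085] [0.705 0.043 0.085]
```

View pics/crop0.png

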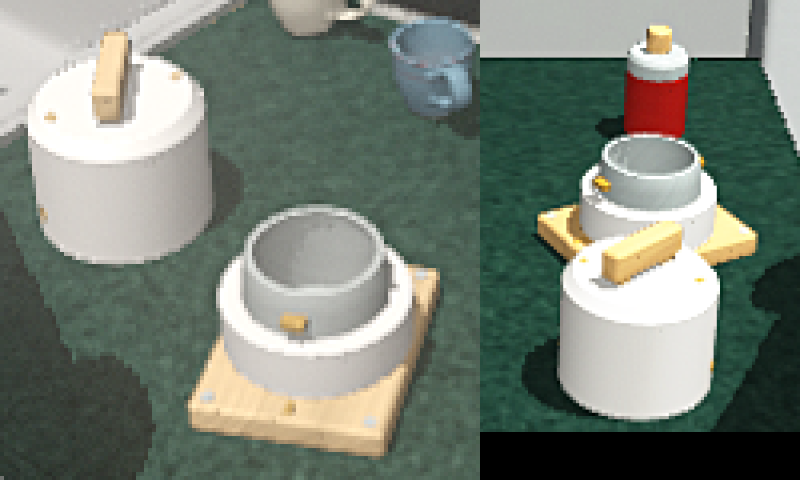

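The crop shows the handle bar's top face with its ends at about (118,33) and (106,99), brass dots on the shell, lugs at (293,322) on the left and at (602,184) and (703,161) on the right, and block corners at (190,402), (388,432) and (440,268).

```bash
python3 - <<'E'
from h import *
a=load('scene0');b=load('side0')
ca=lambda x,y:(200+x/4-.4,180+y/4-.4); cb=lambda x,y:(310+(x-480)/3.2-.35,150+y/3.2-.35)
for n,p in (('c1',(190,402)),('c2',(388,432)),('c3',(440,268))): print(n,atz(a,*ca(*p),.02).round(4))
for n,p in (('c1',(538,213)),('c2',(757,240))): print('side',n,atz(b,*cb(*p),.02).round(4))
print('lugs',atz(a,*ca(293,322),.0685).round(4),atz(b,*cb(602,184),.0685).round(4),atz(b,*cb(703,161),.0685).round(4))
for p in ((107,32),(130,34),(93,98),(119,100)): print('hA',atz(a,*ca(*p),.119).round(4))
for p in ((603,256),(671,222),(683,230),(617,264)): print('hB',atz(b,*cb(*p),.119).round(4))
for p in ((50,118),(177,76)): print('dotA',atz(a,*ca(*p),.091).round(4))
for p in ((586,260),(699,280)): print('dotB',atz(b,*cb(*p),.091).round(4))
for p in ((243,250),(388,250),(315,206)): print('cupA',atz(a,*ca(*p),.085).round(4))
for p in ((602,156),(699,160)): print('cupB',atz(b,*cb(*p),.085).round(4))
s=load('wrist0'); c,M=campose(s); print(R.from_rotvec(s['st']['eef_rot']).as_matrix().round(3))
E
```

```text
c1 [0.3744 0.0799 0.02  ]
c2 [ 0.4267 -0.0233  0.02  ]
c3 [0.5566 0.0438 0.02  ]
side c1 [0.5571 0.0477 0.02  ]
side c2 [0.3767 0.0952 0.02  ]
lugs [0.4227 0.042  0.0685] [0.5075 0.0869 0.0685] [0.4187 0.0455 0.0685]
hA [0.5126 0.281  0.119 ]
hA [0.5202 0.268  0.119 ]
hA [0.4565 0.2336 0.119 ]
hA [0.4649 0.2198 0.119 ]
hB [0.525  0.2895 0.119 ]
hB [0.472  0.2415 0.119 ]
hB [0.4648 0.2532 0.119 ]
hB [0.5163 0.3004 0.119 ]
dotA [0.4505 0.2701 0.091 ]
dotA [0.5333 0.242  0.091 ]
dotB [0.5328 0.2473 0.091 ]
dotB [0.4543 0.2759 0.091 ]
cupA [0.4372 0.0931 0.085 ]
cupA [0.4896 0.0285 0.085 ]
cupA [0.4938 0.0883 0.085 ]
cupB [0.5068 0.0688 0.085 ]
cupB [0.4273 0.0761 0.085 ]
[[-0.9    0.437 -0.001]
 [ 0.437  0.9   -0.001]
 [ 0.    -0.002 -1.   ]]
```

>>> {"op": "step_arm", "data": {
  "targets": [
    [[0.085,-0.33,-0.1,-0.06,0],[0.085,-0.33,-0.1,-0.06,0],[0.085,-0.33,-0.1,-0.06,0],[0.085,-0.33,-0.1,-0.06,0],[0.085,-0.33,-0.1,-0.06,0],[0.085,-0.33,-0.1,-0.06,0],[0.085,-0.33,-0.1,-0.06,0],[0.085,-0.33,-0.1,-0.06,0],[0.085,-0.33,-0.1,-0.06,0],[0.085,-0.33,-0.1,-0.06,0]]
  ]
}}

```text
time_s: 0.98
tool_pos: [0.4965, 0.258, 0.2915]
eef_rot: [0.712, 3.058, -0.0]
wrist_force: [0.1, -0.7, -0.4]
finger_gap: 0.0851
grip_force: 0.0
```

```bash
python3 - <<'E'
from h import *
s=snap('wrist','wU'); print(s['st']['tool_pos'],np.abs(s['st']['dq']).max(), proj(s,[[.4925,.259,.119],[.4655,.066,.085]]))
E
```

```text
[0.4964865  0.25795042 0.29148905] 0.06643389676016272 [[317.46392712 177.09727582]
 [158.84746504 220.947856  ]]
```

>>> {"op": "step_arm", "data": {
  "targets": [
    [[0.085,-0.06,-0.19,0,0],[0.085,-0.06,-0.19,0,0],[0.085,-0.06,-0.19,0,0],[0.085,-0.06,-0.19,0,0],[0.085,-0.06,-0.19,0,0],[0.085,-0.06,-0.19,0,0]]
  ]
}}

```text
time_s: 1.53
tool_pos: [0.4624, 0.0604, 0.2909]
eef_rot: [-0.71, -3.059, 0.003]
wrist_force: [1.4, 0.5, -0.2]
finger_gap: 0.0851
grip_force: 0.0
```

```bash
python3 - <<'E'
from h import *
s=snap('wrist','wL'); print(s['st']['tool_pos'],np.abs(s['st']['dq']).max())
E
```

```text
[0.46243855 0.06044179 0.29094987] 0.07528494524049399
```

>>> {"op": "step_arm", "data": {
  "targets": [
    [[0.05,-0.066,-0.21,0.05,0],[0.05,-0.066,-0.21,0.05,0],[0.05,-0.066,-0.21,0.05,0],[0.05,-0.066,-0.21,0.05,0],[0.05,-0.066,-0.21,0.05,0],[0.05,-0.066,-0.21,0.05,0],[0.05,-0.066,-0.21,0.05,0]]
  ]
}}

```text
time_s: 2.17
tool_pos: [0.4316, -0.1552, 0.24]
eef_rot: [-0.707, -3.059, -0.0]
wrist_force: [0.6, 0.3, 0.1]
finger_gap: 0.05
grip_force: 0.0
```

```bash
python3 - <<'E'
from h import *
s=snap('wrist','wC'); print(s['st']['tool_pos'],s['st']['finger_gap'],np.abs(s['st']['dq']).max())
im=np.hstack([cv2.resize(load(n)['pixels'],(800,500))[0:500] if 0 else load(n)['pixels'][20:400,120:520] for n in ('wU','wL')])
cv2.imwrite('pics/wUL.png',im)
E
```

```text
[ 0.43161356 -0.15518581  0.23998778] 0.05000745926108308 0.06335728757999017
```

View pics/wUL.png

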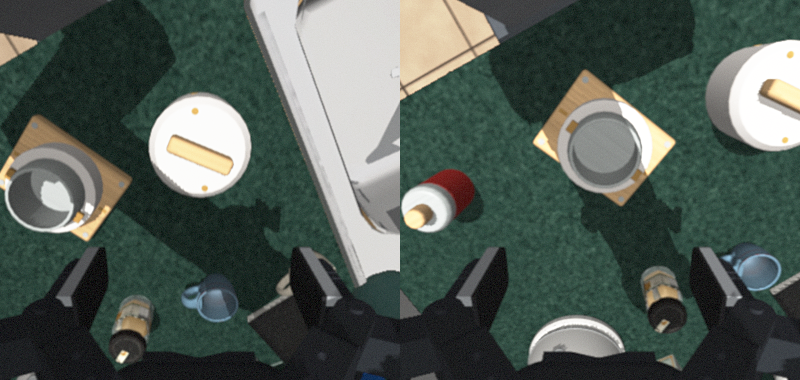

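View pics/wC.png

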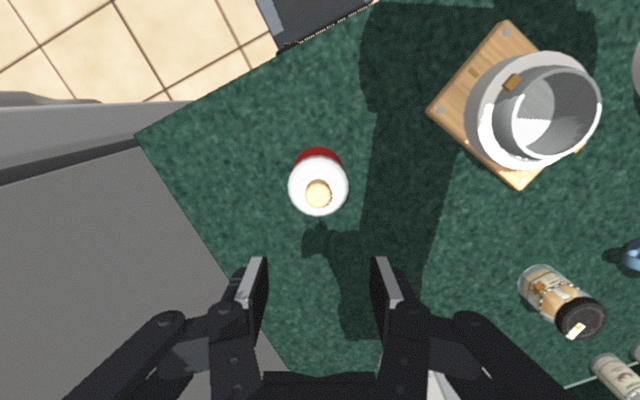

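The left half shows the upper half with its handle centre at (200,155), dots at (195,111) and (205,188). The right half shows the lower half with its cup rim centre at (605,150), block corners at (585,70), (676,143), (622,207) and (534,141). The close wrist view shows the knob top at (318,193).

```bash
python3 - <<'E'
from h import *
u,l,c=load('wU'),load('wL'),load('wC')
print('knob',atz(c,318,193,.107).round(4))
# knob & lid circle by threshold fit
im=c['pixels'].astype(int);m=((im.min(2)>150)).astype(np.uint8);m[:, :270]=0;m[:,370:]=0;m[:130]=0;m[230:]=0
hsv=cv2.cvtColor(np.ascontiguousarray(c['pixels']),cv2.COLOR_BGR2HSV)
k=((hsv[...,1]>50)&(hsv[...,0]>12)&(hsv[...,0]<32)&(hsv[...,2]>120)).astype(np.uint8);k[:175]=0;k[212:]=0;k[:,:300]=0;k[:,337:]=0
ys,xs=np.nonzero(k);print('knob blob',xs.mean(),ys.mean(),xs.min(),xs.max(),ys.min(),ys.max(),atz(c,xs.mean(),ys.mean(),.107).round(4))
for q in ((288,185),(348,185),(318,156),(318,216)): print('lid',atz(c,*q,.084).round(4))
hsv=cv2.cvtColor(np.ascontiguousarray(u['pixels']),cv2.COLOR_BGR2HSV)
k=((hsv[...,1]>60)&(hsv[...,0]>10)&(hsv[...,0]<32)&(hsv[...,2]>120)).astype(np.uint8)
n,lab,st,cen=cv2.connectedComponentsWithStats(k)
for i in range(1,n):
    x,y=cen[i]
    if 265<x<375 and 110<y<220 and st[i,4]>4:
        print('U blob',cen[i].round(1),st[i,4],atz(u,x,y,.119 if st[i,4]>100 else .091).round(4))
        if st[i,4]>100:
            pts=np.argwhere(lab==i)[:,::-1].astype(np.float32);r=cv2.minAreaRect(pts);print(r)
            B=np.array([atz(u,*p,.119)[:2] for p in cv2.boxPoints(r)]);print(B.round(4)); 
for q in ((305,90),(396,163),(342,227),(254,161)): print('blk',atz(l,*q,.02).round(4))
for q in ((287,170),(363,170),(325,133),(325,208)): print('rim',atz(l,*q,.085).round(4))
for q in ((293,147),(360,196)): print('lug',atz(l,*q,.0685).round(4))
for q in ((269,165),(370,165),(320,114),(320,215)): print('top',atz(u,*q,.091).round(4))
E
```

```text
knob [ 0.4315 -0.1555  0.107 ]
knob blob 318.5258620689655 189.9094827586207 306 330 179 207 [ 0.4292 -0.1538  0.107 ]
lid [ 0.418  -0.1809  0.084 ]
lid [ 0.4432 -0.1293  0.084 ]
lid [ 0.4055 -0.1428  0.084 ]
lid [ 0.4591 -0.169   0.084 ]
U blob [313.2 113.2] 8 [0.4366 0.2817 0.091 ]
U blob [314.6 130.7] 34 [0.4529 0.2751 0.091 ]
U blob [319.6 174.6] 1231 [0.4912 0.262  0.119 ]
((320.0106506347656, 174.70703125), (67.77720642089844, 18.58487892150879), 22.067899703979492)
[[0.4723 0.2331]
 [0.4601 0.2473]
 [0.5107 0.2919]
 [0.5241 0.2781]]
U blob [324.4 207.9] 27 [0.5343 0.247  0.091 ]
blk [0.3761 0.0842 0.02  ]
blk [0.5078 0.1497 0.02  ]
blk [0.5585 0.0491 0.02  ]
blk [ 0.4244 -0.0144  0.02  ]
rim [0.4434 0.0309 0.085 ]
rim [0.4802 0.106  0.085 ]
rim [0.4257 0.0858 0.085 ]
rim [0.5017 0.0491 0.085 ]
lug [0.4256 0.0462 0.0685]
lug [0.5118 0.0906 0.0685]
top [0.4637 0.2149 0.091 ]
top [0.5118 0.3125 0.091 ]
top [0.4403 0.2876 0.091 ]
top [0.5398 0.2388 0.091 ]
```

>>> {"op": "step_arm", "data": {
  "targets": [
    [[0.05,0,0,0.04,0],[0.05,0,0,0.08,0],[0.05,0,0,0.12,0],[0.05,0,0,0.151,0],[0.05,0,0,0.151,0],[0.05,0,0,0.151,0],[0.01,0,0,0.151,0],[0.01,0,0,0.151,0],[0.01,0,0,0.151,0],[0.01,0,0,0.151,0]]
  ]
}}

```text
time_s: 3.05
tool_pos: [0.4341, -0.1551, 0.0927]
eef_rot: [0.702, 3.057, -0.002]
wrist_force: [-0.5, -1.2, 7.2]
finger_gap: 0.0209
grip_force: 58.7
```

```bash
python3 - <<'E'
from h import *
s=snap('wrist','g1'); b=snap('side','g1s');st=s['st'];print(st['tool_pos'],st['wrist_force'],st['moment'],st['finger_gap'])
im=np.zeros((400,800,3),np.uint8);im[:,:400]=s['pixels'][:,120:520];im[:,400:]=cv2.resize(b['pixels'][90:210,306:426],(400,400));cv2.imwrite('pics/g1v.png',im)
E
```

```text
[ 0.43410832 -0.15512044  0.09266501] [-0.50883004 -1.23368502  7.24453236] [-0.03005952  0.10807354  0.08367206] 0.02092729572511053
```

View pics/g1v.png

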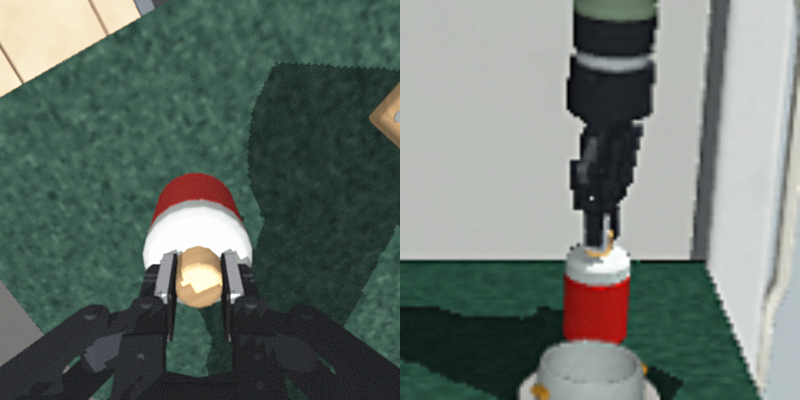

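The grip is good: the knob sits between the pads at (201,275) and the canister stands upright.

>>> {"op": "step_arm", "data": {
  "targets": [
    [[0.01,0,0,-0.02,0],[0.01,0,0,-0.05,0],[0.01,0,0,-0.09,0],[0.01,0,0,-0.13,0],[0.01,0.01,0.03,-0.13,0],[0.01,0.02,0.07,-0.13,0],[0.01,0.03,0.11,-0.13,0],[0.01,0.045,0.15,-0.13,0],[0.01,0.057,0.19,-0.13,0],[0.01,0.065,0.216,-0.13,0]]
  ]
}}

```text
time_s: 3.98
tool_pos: [0.468, 0.0718, 0.2215]
eef_rot: [0.701, 3.061, 0.003]
wrist_force: [0.1, -0.4, -2.5]
finger_gap: 0.0211
grip_force: 59.6
```

>>> {"op": "step_arm", "data": {
  "targets": [
    [[0.01,0,0,0,0],[0.01,0,0,0,0],[0.01,0,0,0,0]]
  ]
}}

```text
time_s: 4.23
tool_pos: [0.4678, 0.0685, 0.2208]
eef_rot: [0.703, 3.061, -0.0]
wrist_force: [0.9, -1.0, -1.7]
finger_gap: 0.021
grip_force: 59.7
```

```bash
python3 - <<'E'
from h import *
s=snap('scene','p1'); b=snap('side','p1s');st=s['st'];print(st['tool_pos'],st['wrist_force'],st['moment'],st['finger_gap'])
im=np.zeros((400,800,3),np.uint8);im[:,:400]=cv2.resize(s['pixels'][150:310,200:360],(400,400));im[:,400:]=cv2.resize(b['pixels'][100:260,283:443],(400,400));cv2.imwrite('pics/p1v.png',im)
E
```

```text
[0.4678014  0.06848568 0.22082005] [ 0.87410241 -0.95656686 -1.74974688] [-0.0148292  -0.00526059  0.0651777 ] 0.02097218951986856
```

View pics/p1v.png

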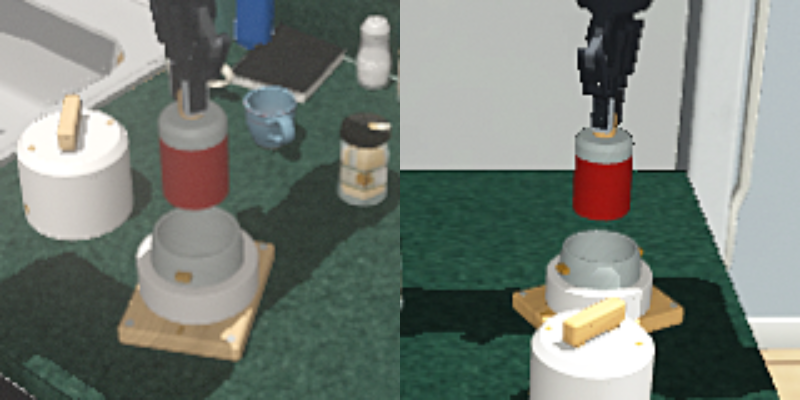

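The canister hangs upright over the cup: in the scene view it is at x=194.5 and the cup at 198; in the side view it is at 603 and the cup at 601. I'll check these against the projected axis.

```bash
python3 - <<'E'
from h import *
a,b=load('p1'),load('p1s')
for P in ((.466,.0675),(.4628,.068),(.468,.0685),(.465,.068)):
    X=[[*P,.17],[*P,.085]]
    print(P,((proj(a,X)[:,0]-200)*2.5).round(1),((proj(b,X)[:,0]-283)*2.5+400).round(1))
E
```

```text
(0.466, 0.0675) [189.2 192.6] [604.7 600.3]
(0.4628, 0.068) [186.4 189.9] [607.8 603.4]
(0.468, 0.0685) [189.9 193.3] [602.8 598.5]
(0.465, 0.068) [188.  191.5] [605.7 601.3]
```

>>> {"op": "step_arm", "data": {
  "targets": [
    [[0.01,0.001,0,0.02,0],[0.01,0.001,0,0.045,0],[0.01,0.001,0,0.065,0],[0.01,0.001,0,0.08,0],[0.01,0.001,0,0.092,0],[0.01,0.001,0,0.098,0],[0.01,0.001,0,0.102,0],[0.01,0.001,0,0.102,0],[0.01,0.001,0,0.102,0]]
  ]
}}

```text
time_s: 5.08
tool_pos: [0.4674, 0.0686, 0.1188]
eef_rot: [0.705, 3.061, 0.0]
wrist_force: [0.7, -0.5, -2.3]
finger_gap: 0.0211
grip_force: 59.7
```

>>> {"op": "step_arm", "data": {
  "targets": [
    [[0.01,0,0,0.002,0],[0.01,0,0,0.002,0],[0.05,0,0,0.002,0],[0.05,0,0,0.002,0],[0.05,0,0,0.002,0],[0.05,0,0,-0.03,0],[0.05,0,0,-0.07,0],[0.05,0,0,-0.11,0],[0.05,0,0,-0.15,0],[0.05,0,0,-0.17,0]]
  ]
}}

```text
time_s: 5.92
tool_pos: [0.4686, 0.0692, 0.2934]
eef_rot: [0.702, 3.056, 0.002]
wrist_force: [1.3, -0.3, 0.8]
finger_gap: 0.05
grip_force: 0.0
```

```bash
python3 - <<'E'
from h import *
s=snap('wrist','p2');st=s['st'];print(st['tool_pos'],st['wrist_force'],st['finger_gap'])
for P in ((.466,.0675),): print(proj(s,[[*P,.131],[*P,.085],[*P,.108]]))
cv2.imwrite('pics/p2v.png',cv2.resize(s['pixels'][90:250,220:420],(800,640))[:600])
E
```

```text
[0.46860196 0.06916005 0.2933598 ] [ 1.25288011 -0.28959628  0.76751608] 0.05001038405714932
[[315.16792274 181.41640463]
 [315.44400069 170.51446917]
 [315.31488447 175.61254378]]
```

View pics/p2v.png

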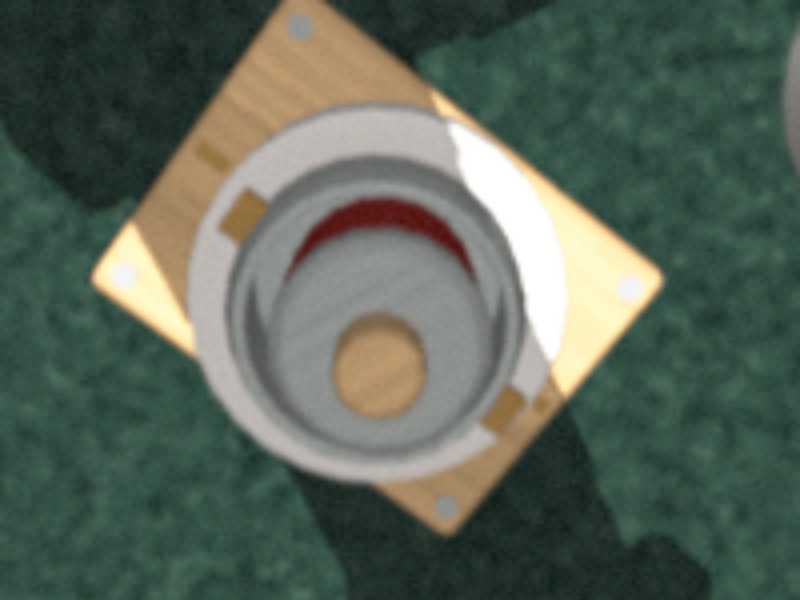

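The canister stands upright in the cup: knob top at (379,366), lugs at (243,215) and (503,411), collar circle centred at (377,292), screws at (301,27), (631,288), (447,507) and (123,275).

```bash
python3 - <<'E'
from h import *
s=load('p2'); f=lambda x,y,z:atz(s,220+(x+.5)/4-.5,90+(y+.5)/4-.5,z)
print('knob',f(379,366,.131).round(4))
L=[f(243,215,.072),f(503,411,.072)];d=L[1]-L[0];print('lug',(sum(L)/2).round(4),np.linalg.norm(d).round(4),np.arctan2(d[1],d[0]))
S=[f(*p,.02) for p in ((301,27),(631,288),(447,507),(123,275))];print('screw',(sum(S)/4).round(4))
for i,j in ((0,1),(3,2)): d=S[j]-S[i];print(np.arctan2(d[1],d[0]),np.linalg.norm(d))
for i,j in ((1,2),(0,3)): d=S[j]-S[i];print(np.arctan2(d[1],d[0])+np.pi/2,np.linalg.norm(d))
for z,c in ((.055,[(188,292),(567,292),(377,102),(377,482)]),(.085,[(226,308),(525,308),(377,158),(377,461)])):
    q=[f(*p,z) for p in c]; print(z,(sum(q)/4).round(4),np.linalg.norm(q[1]-q[0]),np.linalg.norm(q[3]-q[2]))
E
```

```text
knob [0.4654 0.0669 0.131 ]
lug [0.4657 0.0653 0.072 ] 0.0938 0.461231251340649
screw [0.4663 0.065  0.02  ]
0.4660164491376711 0.13296921358564262
0.46800090133002553 0.13350103541944405
0.46239733016486984 0.09661649611869286
0.45692072955019736 0.09688479733987633
0.055 [0.4641 0.0662 0.055 ] 0.11312734034362361 0.11529174835898702
0.085 [0.4621 0.0672 0.085 ] 0.08252896601754894 0.08535022583139176
```

>>> {"op": "step_arm", "data": {
  "targets": [
    [[0.05,0.01,0.03,0,-0.12],[0.05,0.02,0.06,0,-0.24],[0.05,0.03,0.09,0,-0.36],[0.05,0.04,0.12,0,-0.48],[0.05,0.05,0.15,0,-0.6],[0.05,0.063,0.184,0.01,-0.72],[0.05,0.063,0.184,0.03,-0.84],[0.05,0.063,0.184,0.05,-0.96],[0.05,0.063,0.184,0.07,-1.08],[0.05,0.063,0.184,0.07,-1.17]]
  ]
}}

```text
time_s: 6.8
tool_pos: [0.488, 0.2617, 0.2138]
eef_rot: [1.111, -2.931, 0.0]
wrist_force: [-0.9, 0.8, -0.1]
finger_gap: 0.0502
grip_force: 0.0
```

>>> {"op": "step_arm", "data": {
  "targets": [
    [[0.05,0,0,0,0],[0.05,0,0,0,0]]
  ]
}}

```text
time_s: 6.97
tool_pos: [0.4906, 0.2622, 0.2181]
eef_rot: [1.101, -2.942, -0.0]
wrist_force: [-0.2, -0.2, -0.3]
finger_gap: 0.0499
grip_force: 0.0
```

```bash
python3 - <<'E'
from h import *
u=snap('wrist','wU2');st=u['st'];print(st['tool_pos'],st['eef_rot'],st['joint_positions'].round(2))
M=R.from_rotvec(st['eef_rot']).as_matrix();print('psi',np.arctan2(M[1,1],M[0,1]))
hsv=cv2.cvtColor(np.ascontiguousarray(u['pixels']),cv2.COLOR_BGR2HSV)
k=((hsv[...,1]>60)&(hsv[...,0]>10)&(hsv[...,0]<32)&(hsv[...,2]>120)).astype(np.uint8)
n,lab,ss,cen=cv2.connectedComponentsWithStats(k)
dots=[]
for i in range(1,n):
    x,y=cen[i]
    if 220<x<420 and 80<y<300 and ss[i,4]>15:
        big=ss[i,4]>500
        print('blob',cen[i].round(1),ss[i,4],atz(u,x,y,.119 if big else .091).round(4))
        if big:
            r=cv2.minAreaRect(np.argwhere(lab==i)[:,::-1].astype(np.float32));print(r)
            B=np.array([atz(u,*p,.119)[:2] for p in cv2.boxPoints(r)]);print(B.round(4),B.mean(0)-st['tool_pos'][:2],(M[:2,:2].T@(B.mean(0)-st['tool_pos'][:2])).round(4))
cv2.imwrite('pics/wU2.png',u['pixels'])
E
```

```text
[0.49059861 0.2622205  0.21814437] [ 1.10074328e+00 -2.94216855e+00 -7.41409849e-05] [ 0.36  0.35 -0.2   1.03  0.   -0.36]
psi 2.2868056322562893
blob [313.7 201.6] 1812 [0.491  0.2576 0.119 ]
((313.5, 202.0), (84.0, 21.0), 90.0)
[[0.4712 0.2298]
 [0.4608 0.2418]
 [0.5133 0.288 ]
 [0.5247 0.2749]] [ 0.00190865 -0.0035694 ] [ 0.0009 -0.0039]
blob [357.8 172.4] 57 [0.4537 0.2746 0.091 ]
blob [272.7 219.1] 47 [0.5349 0.2464 0.091 ]
```

View pics/wU2.png

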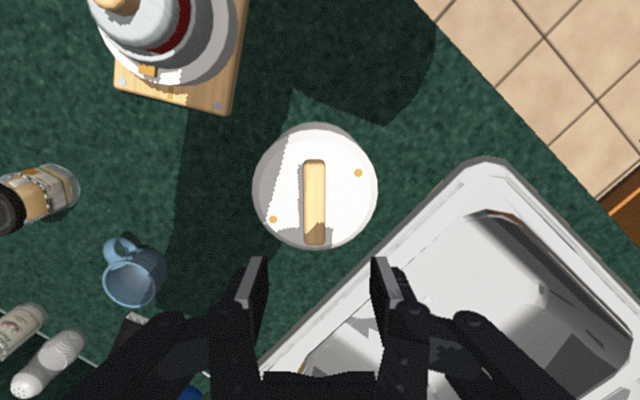

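The bar at (314,202) stands upright in the picture, parallel to the pads, with dots at (358,172) and (273,219). It lies about 3-4 mm towards -y in the tool frame.

>>> {"op": "step_arm", "data": {
  "targets": [
    [[0.05,0,-0.003,0.03,0],[0.05,0,-0.003,0.06,0],[0.05,0,-0.003,0.09,0],[0.05,0,-0.003,0.118,0],[0.05,0,-0.003,0.118,0],[0.05,0,-0.003,0.118,0],[0.005,0,-0.003,0.118,0],[0.005,0,-0.003,0.118,0],[0.005,0,-0.003,0.118,0],[0.005,0,-0.003,0.118,0]]
  ]
}}

```text
time_s: 7.85
tool_pos: [0.4945, 0.2606, 0.1028]
eef_rot: [-1.102, 2.937, 0.0]
wrist_force: [-0.3, 0.3, 6.4]
finger_gap: 0.0168
grip_force: 60.6
```

>>> {"op": "step_arm", "data": {
  "targets": [
    [[0.005,0,-0.003,0,0],[0.005,0,-0.003,0,0]]
  ]
}}

```text
time_s: 8.02
tool_pos: [0.4949, 0.26, 0.1031]
eef_rot: [-1.104, 2.938, 0.009]
wrist_force: [-5.0, 5.5, 11.4]
finger_gap: 0.016
grip_force: 61.2
```

```bash
python3 - <<'E'
from h import *
st=env.sense();print({k:np.round(st[k],4) for k in ('tool_pos','eef_rot','wrist_force','moment','finger_gap','grip_force')})
M=R.from_rotvec(st['eef_rot']).as_matrix();print('psi',np.arctan2(M[1,1],M[0,1]))
u=snap('wrist','g2')
hsv=cv2.cvtColor(np.ascontiguousarray(u['pixels']),cv2.COLOR_BGR2HSV)
k=((hsv[...,1]>60)&(hsv[...,0]>10)&(hsv[...,0]<32)&(hsv[...,2]>120)).astype(np.uint8)
n,lab,ss,cen=cv2.connectedComponentsWithStats(k)
for i in range(1,n):
    if ss[i,4]>15:
        p=atz(u,*cen[i],.091); print(cen[i].round(1),ss[i],p.round(4),(M[:2,:2].T@(p-st['tool_pos'])[:2]).round(4))
E
```

```text
{'tool_pos': array([0.4949, 0.26  , 0.1031]), 'eef_rot': array([-1.104 ,  2.9376,  0.0086]), 'wrist_force': array([-4.9716,  5.5283, 11.4086]), 'moment': array([ 1.1155,  1.0892, -0.071 ]), 'finger_gap': np.float64(0.016), 'grip_force': np.float64(61.1669)}
psi 2.2897732558495676
[582.8  67.8] [ 516    0  124  154 3549] [0.3463 0.2864 0.091 ] [0.0945 0.1177]
[608.2  39.5] [ 546    0   94  120 5621] [0.3323 0.285  0.091 ] [0.1059 0.1259]
[114.3  79.9] [  12   24  184   96 6125] [0.4877 0.1327 0.091 ] [ 0.0893 -0.091 ]
[318.8 270.8] [ 299  201   40  144 5089] [0.5007 0.2655 0.091 ] [-0.0079  0.0003]
[391.7 220.6] [384 214  16  14 167] [0.454  0.2743 0.091 ] [0.0214 0.0377]
[591.2 264. ] [579 256  26  20 144] [0.4001 0.375  0.091 ] [-0.0043  0.149 ]
[253.6 292.8] [250 286   9  12  38] [0.5352 0.2473 0.091 ] [-0.0219 -0.0361]
```

>>> {"op": "step_arm", "data": {
  "targets": [
    [[0.005,0,0.003,0,0],[0.005,0,0.003,-0.02,0],[0.005,0,0.003,-0.05,0],[0.005,0,0.003,-0.085,0],[0.005,0,0.003,-0.12,0],[0.005,0,0.003,-0.15,0],[0.005,0,0.003,-0.165,0],[0.005,0,0.003,-0.165,0]]
  ]
}}

```text
time_s: 8.73
tool_pos: [0.4947, 0.2607, 0.2701]
eef_rot: [-1.101, 2.934, -0.0]
wrist_force: [0.4, 0.1, -4.2]
finger_gap: 0.0164
grip_force: 59.5
```

```bash
python3 - <<'E'
from h import *
st=env.sense();M=R.from_rotvec(st['eef_rot']).as_matrix();psi=np.arctan2(M[1,1],M[0,1])
print({k:np.round(st[k],4) for k in ('tool_pos','wrist_force','moment','finger_gap')},psi,M[:,2])
print('shift',M.T@(np.array([.466,.0655,st['tool_pos'][2]])-st['tool_pos']),'turn',-(.462+1.05+np.pi/2-psi))
E
```

```text
{'tool_pos': array([0.4947, 0.2607, 0.2701]), 'wrist_force': array([ 0.4341,  0.0898, -4.1671]), 'moment': array([ 0.1024, -0.0873, -0.023 ]), 'finger_gap': np.float64(0.0164)} 2.288992512499006 [ 0.0075504   0.00277467 -0.99996765]
shift [ 0.15001224 -0.12811456 -0.00075793] turn -0.7938038142958908
```

>>> {"op": "step_arm", "data": {
  "targets": [
    [[0.005,0.01,-0.008,0,-0.05],[0.005,0.03,-0.025,0,-0.15],[0.005,0.052,-0.044,0,-0.25],[0.005,0.074,-0.063,0,-0.36],[0.005,0.096,-0.082,0,-0.47],[0.005,0.115,-0.098,0,-0.57],[0.005,0.13,-0.111,0,-0.66],[0.005,0.142,-0.121,0,-0.73],[0.005,0.149,-0.127,0,-0.78],[0.005,0.149,-0.127,0,-0.793]]
  ]
}}

```text
time_s: 9.57
tool_pos: [0.4627, 0.0645, 0.2639]
eef_rot: [2.151, -2.287, -0.002]
wrist_force: [-0.5, -0.0, -4.2]
finger_gap: 0.0164
grip_force: 59.3
```

>>> {"op": "step_arm", "data": {
  "targets": [
    [[0.005,0,0,0,0],[0.005,0,0,0,0],[0.005,0,0,0,0]]
  ]
}}

```text
time_s: 9.82
tool_pos: [0.4638, 0.0669, 0.2649]
eef_rot: [2.154, -2.286, -0.001]
wrist_force: [0.6, 0.1, -4.1]
finger_gap: 0.0167
grip_force: 59.3
```

```bash
python3 - <<'E'
from h import *
s=snap('scene','q1'); b=snap('side','q1s');st=env.sense()
M=R.from_rotvec(st['eef_rot']).as_matrix();psi=np.arctan2(M[1,1],M[0,1])
print({k:np.round(st[k],4) for k in ('tool_pos','wrist_force','moment','finger_gap','joint_positions')},psi,M[:,2].round(4))
im=np.zeros((400,800,3),np.uint8);im[:,:400]=cv2.resize(s['pixels'][140:300,200:360],(400,400),interpolation=2);im[:,400:]=cv2.resize(b['pixels'][90:250,283:443],(400,400),interpolation=2);cv2.imwrite('pics/q1v.png',im)
P=(.466,.0655);z=st['tool_pos'][2]-.1031
X=[[*P,z+.091],[*P,z],[*P,.055],[*P,.131]]
print(((proj(s,X)-[200,140])*2.5).round(1).tolist(),((proj(b,X)-[283,90])*2.5+[400,0]).round(1).tolist())
E
```

```text
{'tool_pos': array([0.4639, 0.0668, 0.2651]), 'wrist_force': array([ 1.2547,  0.5715, -4.1219]), 'moment': array([ 0.0202,  0.0087, -0.0232]), 'finger_gap': np.float64(0.0167), 'joint_positions': array([-1.4600e-02,  1.5310e-01, -3.3260e-01,  1.0855e+00,  1.0000e-04,
       -1.5266e+00])} 3.082722985143473 [-3.e-04  1.e-04 -1.e+00]
[[187.4, 96.7], [191.2, 184.3], [195.4, 276.7], [192.5, 212.1]] [[608.8, 119.6], [604.0, 202.9], [598.6, 294.7], [602.4, 230.2]]
```

View pics/q1v.png

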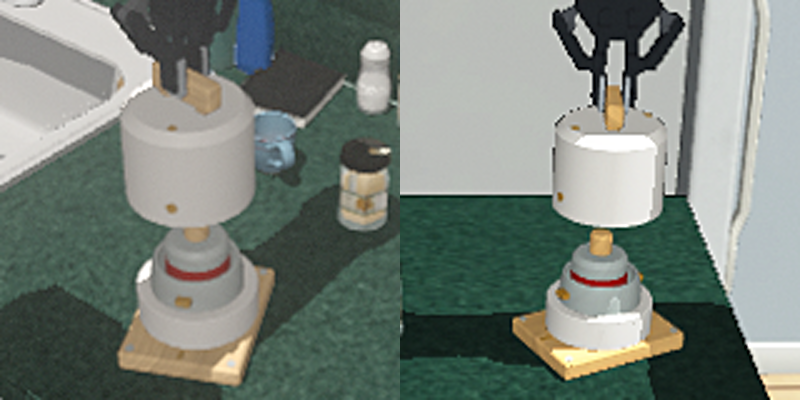

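The shell hangs level. In the scene view it is centred at 189 with the collar at 197; in the side view at 609 with the collar at 599. It is about 2 mm short in x, and the brass dot at (171,208) is over the lug's direction.

>>> {"op": "step_arm", "data": {
  "targets": [
    [[0.005,0.001,-0.002,0.02,0],[0.005,0.001,-0.002,0.04,0],[0.005,0.001,-0.002,0.055,0],[0.005,0.001,-0.002,0.068,0],[0.005,0.001,-0.002,0.075,0],[0.005,0.001,-0.002,0.08,0],[0.005,0.001,-0.002,0.085,0],[0.005,0.001,-0.002,0.088,0],[0.005,0.001,-0.002,0.088,0]]
  ]
}}

```text
time_s: 10.67
tool_pos: [0.4659, 0.0651, 0.1771]
eef_rot: [2.154, -2.286, -0.0]
wrist_force: [-1.3, 0.6, -4.3]
finger_gap: 0.0162
grip_force: 59.3
```

No contact yet, and it is on the axis. I'll go on down.

>>> {"op": "step_arm", "data": {
  "targets": [
    [[0.005,0,0,0.004,0],[0.005,0,0,0.008,0],[0.005,0,0,0.012,0],[0.005,0,0,0.015,0],[0.005,0,0,0.017,0],[0.005,0,0,0.018,0],[0.005,0,0,0.018,0]]
  ]
}}

```text
time_s: 11.25
tool_pos: [0.4658, 0.065, 0.159]
eef_rot: [2.154, -2.286, -0.0]
wrist_force: [0.3, -0.6, -4.1]
finger_gap: 0.0168
grip_force: 59.3
```

>>> {"op": "step_arm", "data": {
  "targets": [
    [[0.005,0,0,0.001,0],[0.005,0,0,0.002,0],[0.005,0,0,0.003,0],[0.005,0,0,0.003,0],[0.005,0,0,0.003,0]]
  ]
}}

```text
time_s: 11.67
tool_pos: [0.4661, 0.0647, 0.1577]
eef_rot: [-2.154, 2.287, -0.002]
wrist_force: [-3.9, -2.5, 9.1]
finger_gap: 0.0166
grip_force: 61.1
```

Seated at 0.1577 m, against an expected 0.158 m. Now I'll turn it clockwise.

>>> {"op": "step_arm", "data": {
  "targets": [
    [[0.005,0,0,-0.001,0],[0.005,0,0,-0.001,0.08],[0.005,0,0,-0.001,0.18],[0.005,0,0,-0.001,0.28],[0.005,0,0,-0.001,0.38],[0.005,0,0,-0.001,0.49],[0.005,0,0,-0.001,0.6],[0.005,0,0,-0.001,0.71],[0.005,0,0,-0.001,0.82],[0.005,0,0,-0.001,0.93]]
  ]
}}

```text
time_s: 12.5
tool_pos: [0.4666, 0.0651, 0.1578]
eef_rot: [-0.892, 3.011, -0.001]
wrist_force: [-1.2, -0.3, 0.3]
finger_gap: 0.0164
grip_force: 59.8
```

>>> {"op": "step_arm", "data": {
  "targets": [
    [[0.005,0,0,0,0.06],[0.005,0,0,0,0.11],[0.005,0,0,0,0.135],[0.005,0,0,0,0.135],[0.005,0,0,0,0.135]]
  ]
}}

```text
time_s: 12.92
tool_pos: [0.4667, 0.0651, 0.1577]
eef_rot: [-0.696, 3.062, -0.0]
wrist_force: [1.2, 0.8, 1.4]
finger_gap: 0.0167
grip_force: 60.0
```

```bash
python3 - <<'E'
from h import *
st=env.sense();M=R.from_rotvec(st['eef_rot']).as_matrix()
print({k:np.round(st[k],4) for k in ('tool_pos','wrist_force','moment','finger_gap')},'bar yaw',np.arctan2(M[1,1],M[0,1])-np.pi/2)
E
```

```text
{'tool_pos': array([0.4667, 0.0651, 0.1577]), 'wrist_force': array([1.1972, 0.8316, 1.4199]), 'moment': array([ 0.1169, -0.2734, -0.0639]), 'finger_gap': np.float64(0.0167)} bar yaw 0.44676452618307794
```

>>> {"op": "step_arm", "data": {
  "targets": [
    [[0.005,0,0,0,0.02],[0.005,0,0,0,0.04],[0.005,0,0,0,0.04],[0.005,0,0,0,0.04]]
  ]
}}

```text
time_s: 13.25
tool_pos: [0.4665, 0.0654, 0.1578]
eef_rot: [-0.636, 3.075, 0.0]
wrist_force: [-0.1, 2.4, 3.8]
finger_gap: 0.0165
grip_force: 60.9
```

```bash
python3 - <<'E'
from h import *
st=env.sense();M=R.from_rotvec(st['eef_rot']).as_matrix()
print({k:np.round(st[k],4) for k in ('tool_pos','wrist_force','moment','finger_gap')},'bar yaw',np.arctan2(M[1,1],M[0,1])-np.pi/2)
E
```

```text
{'tool_pos': array([0.4665, 0.0654, 0.1578]), 'wrist_force': array([-0.0667,  2.386 ,  3.7683]), 'moment': array([ 0.2767, -0.1236,  0.8852]), 'finger_gap': np.float64(0.0165)} bar yaw 0.40772180335508756
```

The moment of 0.89 N m shows it is against the stop. I'll release and retreat.

>>> {"op": "step_arm", "data": {
  "targets": [
    [[0.05,0,0,0,0.03],[0.05,0,0,0,0.03],[0.05,0,0,0,0.03],[0.05,0,0,0,0.03],[0.05,0,0,-0.03,0.03],[0.05,0,0,-0.06,0.03],[0.05,0,0,-0.09,0.03],[0.05,0,0,-0.11,0.03],[0.05,0,0,-0.11,0.03],[0.05,0,0,-0.11,0.03]]
  ]
}}

```text
time_s: 14.08
tool_pos: [0.4666, 0.0649, 0.2682]
eef_rot: [-0.587, 3.084, -0.001]
wrist_force: [-0.0, 0.3, -0.0]
finger_gap: 0.05
grip_force: 0.0
```

```bash
python3 - <<'E'
from h import *
u=snap('wrist','e1');st=u['st'];print(st['tool_pos'])
hsv=cv2.cvtColor(np.ascontiguousarray(u['pixels']),cv2.COLOR_BGR2HSV)
k=((hsv[...,1]>60)&(hsv[...,0]>10)&(hsv[...,0]<32)&(hsv[...,2]>90)).astype(np.uint8)
n,lab,ss,cen=cv2.connectedComponentsWithStats(k)
for i in range(1,n):
    if ss[i,4]>15 and 200<cen[i][0]<440 and 60<cen[i][1]<300:
        r=cv2.minAreaRect(np.argwhere(lab==i)[:,::-1].astype(np.float32));z=.174 if ss[i,4]>500 else .146
        B=np.array([atz(u,*p,z)[:2] for p in cv2.boxPoints(r)]);e=sorted([B[1]-B[0],B[2]-B[1]],key=np.linalg.norm)[1]
        print(ss[i,4],atz(u,*cen[i],z).round(4),np.arctan(e[1]/e[0]).round(3),np.linalg.norm(e).round(4))
cv2.imwrite('pics/e1.png',u['pixels'])
E
```

```text
[0.46663451 0.06491454 0.26815398]
2388 [0.4023 0.0396 0.174 ] -1.154 0.0689
1885 [0.4615 0.0634 0.174 ] 0.451 0.0708
65 [0.4311 0.0903 0.146 ] -0.716 0.007
54 [0.5008 0.0405 0.146 ] 0.339 0.0066
```

View pics/e1.png

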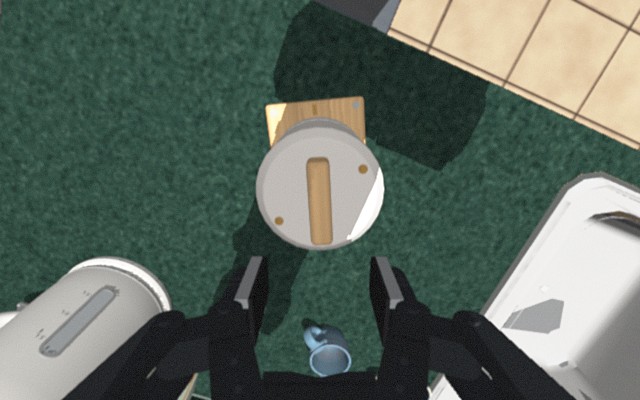

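The shell is closed. The bar at (319,200) is in line with the block (yaw about 0.44 against 0.46), and the gripper is clear of it.

```bash
python3 -c "
from plant import env
print(env.sign_off())"
```

```text
the job is handed in; nothing more can be done
None
```

The job is handed in at about 14 s of robot time: the red canister stands in the lower half, and the upper half is fully down over it and turned clockwise against its stop; no verdict came back from the sign-off.

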